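# Close and lock the gate-slot press on a pasted card block

### The arm

A 6-joint arm with a two-finger parallel gripper is mounted at the origin on the work surface; the furniture and walls round the work are solid. World frame = base frame: x ahead of the robot, y to its left, z up, the work surface at z = 0. Lengths are in m, angles in rad, forces in N, time in s.
With the tool pointing down it reaches from about 0.35 to 0.875 m from the base axis. Payload 4.2 kg.
Tool frame: the origin (TCP) lies on the centre line of the jaws, within the pads' length; the fingertips stand 8 mm ahead of it and the grasp point (between the pads) lies 11 mm behind it (ctrl.tip_extent is the distance from the TCP to the fingertips, in m); z points along the fingers, y is the line along which they close (so a half turn about z gives the same grasp; the last joint's range is limited). The gripper opens to 87 mm and grips with 3 to 60 N. Pads are 19 mm wide; open, the fingers measure 117 mm over their backs; the gripper's body (75 mm by 190 mm) begins 51 mm behind the grasp point.
Start: joints at [-0.863, 0.385, 0.008, 0, -1.194, -0.259], TCP at [0.271, -0.563, 0.231] pointing down, gripper open.
Joint ranges: [-3.14, 3.14], [-1.21, 2.06], [-1.07, 1.41], [-3.16, 2.05], [-2.99, -0.16], [-3.1, 3.1]. Speed limits (rad/s): [2.79, 2.79, 3.14, 3.14, 3.14, 3.14].

### API

Orientations are given as a 3x3 rotation matrix whose columns are the frame's x, y, z axes.
In Python, from plant import ctrl gives the robot as it stands.
- The arm moves only by the tool jog_arm, never from a script. Its argument "commands" is a list of rows, each a list of 7 numbers: the turn, a rotation vector about the tool's x, y, z in rad, then the shift along the tool's x, y, z in m, then the finger opening in m, from 0 to 0.087. A call has 1 to 12 rows; each row is the pose to reach, as a shift and turn from the pose commanded when the call began, along the tool's axes at that moment; what a row does not reach only later rows make up. A row lasts 1/10 s, in which the tool goes at most 50 mm and 8.59 degrees, less where a joint would pass 70% of its speed; a pose out of reach is approached as far as the arm can. A call with a gripper value outside its range is refused whole. The fingers move at their own pace and stop on an object; "grip_force" is the grip in N (left out, the last holds). Time passes only in rows, so rows that repeat a pose let the fingers close. It gives the time, the measured TCP pose, the force, the opening and the grip force at its end, in the units of the state.
- ctrl.read_state(): the state, without advancing time (a new reading comes with each control period).
- ctrl.camera(name): name is "side" or "top"; returns a dict with "frame" (420x560x3 uint8, red, green, blue), "range_z" (420x560 float32, m along the optical axis (not along the pixel's ray), 0 where there is no reading), "camera_matrix" (3x3 intrinsics, pixels), "origin" and "attitude" of the camera in the world. Camera axes: x right, y down, z forward; pixel columns grow to the right and rows downward; lengths in m; the calibration is good to about 2 mm. A picture is of the moment at which its call begins.
- ctrl.finish_job(): hands the job in; it is judged then, once.
The state is a dict: "time_s": time; "joints": joint angles; "joint_velocities": joint speeds; "joint_torque": joint torques, N m; "tool_pos": TCP position; "orientation": TCP orientation; "contact_force": force on the tool from outside, world axes, zero at the start; "moment": the same for the moment, N m; "width": finger opening in m; "grip_force": force on a finger pad.
Only numpy, scipy, OpenCV 4.12 (cv2) and the standard library are available. Lean on these libraries where they do the work, as an engineer would, in place of code of your own. Each camera call takes 0.05 s, during which the arm holds its last target. There are 200 camera calls.

### The job

Close and lock the little press on the pasted card block: with your fingertips push the red knob along its slot to the corner, then push it sideways round the corner until it is fully home at the green-dot end of the slot, so that the block is left pressed up against the wooden fence. Only push the knob: do not pull it up, do not touch the card block yourself or lift it, leave the stapler and the two tape rings where they are, and finish with the robot clear of everything.

Things in the scene. Friction and masses are not known exactly. Their poses are not given: they have to be found in the camera images.
- jig: Press jig fixed to the worktop. x: from gate end to fence; y: left seen along x. Origin on the worktop. Plywood base 12 mm thick, x -145..165, y -75..75 mm; blue gate plate x -135..0, y -65..65, top 38 mm up (3 mm bolt heads at its corners), with an L slot 16 mm wide; wooden fence at x 142..160, y -70..70, top 60 mm up.
- slot_start (a point): Pin axis position at the very start of the slot (red dot beside it), level with the top of the gate plate, 38 mm above the worktop; jig (-105, 20) mm. The long leg runs from here 60 mm along the jig's +x to slot_corner.
- slot_corner (a point): Pin axis position at the corner of the slot, top of the gate plate; jig (-45, 20) mm. The short leg runs from here 40 mm along the jig's -y to slot_end. Inner corner rounded, 8 mm.
- slot_end (a point): Pin axis position at the locked end of the slot (green dot beside it), top of the gate plate; jig (-45, -20) mm.
- knob_mid (a point): Middle of the red knob on its axis, 69 mm above the worktop. Upright cylinder, 24 mm diameter, 46 to 92 mm above the worktop, on a 12 mm steel pin that runs in the slot with 2 mm play to each side. Stays where it is left; takes about 3 to 6 N to push; stops hard at the slot's ends.
- press (a joint): Travel of press and knob along the jig's +x (m): 0 with the pin at slot_start, 0.060 at the corner and in the short leg (2 mm play). Its wooden jaw (110 mm wide, 15 mm thick, top 56 mm above the worktop) has its pressing face at jig x = 20 mm + this value.
- follower (a joint): Position of the knob and pin across the jig, along -y, in m: 0 in the long leg, 0.040 at the end of the short leg (2 mm play either way).
- knob (a joint): How far the knob is pulled up, in m, 0 to 0.012: 0 at rest. A spring of about 8 N holds it down.
- card_block: Loose block of brown and white card leaves standing on edge on the base between jaw and fence: 60 mm along its x, 110 mm along its y, 40 mm high, 0.2 kg. Origin: centre of its underside; x along the jig's x. The closing jaw pushes it towards the fence.
- fence_face (a point): Middle of the fence's inner face at its foot, on the top of the base, 12 mm above the worktop; jig (142, 0) mm; axes as the jig's. A card block touching the fence has its origin 30 mm back from this along -x.
- stapler: Red and black desk stapler lying loose, 34 x 151 x 50 mm, long along its y; origin at the centre of its underside. Leave alone.
- masking_ring: Loose cream masking-tape ring lying flat, 85 mm across, 19 mm high; origin at the centre of its underside. Leave alone.
- tape_elec: Loose black electrical-tape roll lying flat, 55 mm across, 19 mm high; origin at the centre of its underside. Leave alone.
Not all that is in view belongs to the job. There is more than one size of the card_block; the one meant has the size given above.

How it is judged:
At the end, for the whole second after the job is handed in: Press joint above 0.055 m, follower joint above 0.035 m, knob down (under 0.003 m); the card block still, flat on the base, square to the jig within 0.1 rad, its origin at most 36 mm from the fence face (touching: 30 mm) (value of joint press above 0.055 m and value of joint follower above 0.035 m and value of joint knob below 0.003 m and x of card_block in the frame of fence_face above -0.036 m and z of card_block in the frame of fence_face below 0.006 m and angle between the x axis of card_block and the x axis of jig, either way round below 0.1 rad and linear speed of card_block below 0.02 m/s).
It fails at once if the knob is pulled up more than 6 mm (value of joint knob above 0.006 m).
It fails at once if the robot touches the card block (contact force between any of the arm, the fingers and card_block above 0.5 N).
It fails at once if the card block is lifted more than 10 mm off the base (z of card_block in the frame of fence_face above 0.01 m).
It fails at once if the stapler or one of the two tape rings is moved more than 20 mm (distance of any of stapler, masking_ring, tape_elec from where it was at the start of the episode above 0.02 m).
It also fails if it takes over 45 s, if anything falls off the work surface, if the arm or the gripper's body presses on something with over 40 N, if the wrist force passes 120 N, or if a joint passes its speed limit or range.

## Working session

There is one attempt and no reset: what is moved stays moved. The work goes in short steps, Python scripts to look and compute and a tool call to move; the robot and the scene stay as the last step left them, time stands still between calls to the robot, and variables do not carry over. Pictures are saved under pics/ and viewed, at most 10 in all, crops included, and the job is handed in when it is done.

Besides the shell and the picture viewer there is one more tool, called after ">>>" as name([rows], argument=value, ...), one row to a line, values as JSON. jog_arm: Moves the arm, as the interface text tells. Its arguments: {"type":"object","properties":{"commands":{"type":"array"},"grip_force":{"type":"number"}},"required":["commands"]}

```bash
mkdir -p pics; ls
cat > h.py <<'E'
import numpy as np, cv2
from plant import ctrl
def pts(c):
    K=c["camera_matrix"];z=c["range_z"];v,u=np.indices(z.shape)
    p=np.stack([(u-K[0,2])/K[0,0]*z,(v-K[1,2])/K[1,1]*z,z],-1)
    w=p@np.array(c["attitude"]).T+np.array(c["origin"]); w[z==0]=np.nan
    return w
def save(c,n): cv2.imwrite("pics/"+n,cv2.cvtColor(c["frame"],cv2.COLOR_RGB2BGR))
E
python3 - <<'E'
from h import *
for n in("top","side"):
    c=ctrl.camera(n);save(c,n+"0.png");np.savez(n+"0.npz",**c)
    print(n,np.round(c["origin"],3),np.round(c["attitude"],3).tolist())
s=ctrl.read_state();print(s["time_s"],s["tool_pos"],np.round(s["orientation"],3),s["width"],ctrl.tip_extent)
E
```

```text
pics
top [0.355 0.02  0.952] [[-0.025, -0.989, 0.145], [-1.0, 0.026, 0.004], [-0.007, -0.145, -0.989]]
side [ 1.68  -0.041  0.782] [[0.03, 0.509, -0.86], [1.0, -0.013, 0.027], [0.002, -0.861, -0.509]]
0.1 [ 0.27097663 -0.56262489  0.22957731] [[-0.901 -0.434 -0.001]
 [-0.434  0.901  0.002]
 [ 0.     0.002 -1.   ]] 0.0871215055478168 0.008
```

View pics/top0.png

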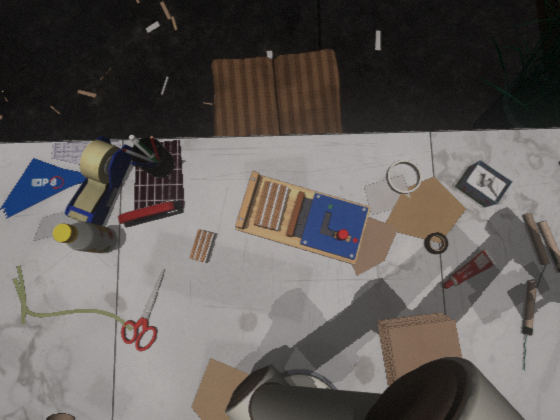

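View pics/side0.png

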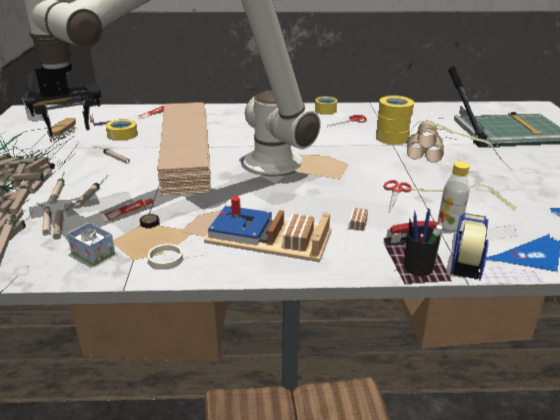

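Top: blue gate at about (335,225), fence at (250,203), red knob at (343,235), tape rings at (404,177) and (436,243). The stapler is either the red bar at (150,212) or the one at (468,268). Side: the same jig at (270,225). Next I measure the jig pose from the gate and the knob.

Run:
```python
from h import *
for n in("top","side"):
    c=dict(np.load(n+"0.npz"));w=pts(c);hsv=cv2.cvtColor(c["frame"],cv2.COLOR_RGB2HSV);H,S,V=cv2.split(hsv)
    near=(w[...,0]>.3)&(w[...,0]<.85)&(abs(w[...,1])<.3)
    b=(H>100)&(H<130)&(S>110)&near&(w[...,2]>.028)&(w[...,2]<.05)
    p=w[b]; r=cv2.minAreaRect((p[:,:2]*1000).astype(np.float32)); print(n,"gate",b.sum(),np.round(r[0],1),np.round(r[1],1),r[2],"z",np.median(p[:,2]))
    k=((H<8)|(H>172))&(S>140)&near&(w[...,2]>.045)&(w[...,2]<.11)
    q=w[k];print("knob",k.sum(),np.round(q.mean(0),4),np.round(q.min(0),4),np.round(q.max(0),4))
    t=q[q[:,2]>.086];print("knob top",len(t),np.round(t.mean(0),4),np.round((t.min(0)+t.max(0))/2,4),np.ptp(t,axis=0))
    # wooden items above base: fence, block, jaw
    c2=r[0]
    a=near&(w[...,2]>.05)&(w[...,2]<.066)&~k&(np.hypot(w[...,0]*1000-c2[0],w[...,1]*1000-c2[1])<260)
    m,L,st,ce=cv2.connectedComponentsWithStats(a.astype(np.uint8))
    for i in range(1,m):
        if st[i,4]>60:
            g=w[L==i];rr=cv2.minAreaRect((g[:,:2]*1000).astype(np.float32));print(" blob",st[i],np.round(rr[0],1),np.round(rr[1],1),round(rr[2],1),np.round(np.median(g[:,2]),4))
    save({"frame":cv2.resize(c["frame"][150:290,180:480] if n=="top" else c["frame"][180:270,120:380],None,fx=2.6,fy=2.6,interpolation=cv2.INTER_CUBIC)},n+"z.png")
```

```text
top gate 2391 [446.6 -96.7] [132.7 128.4] 72.16997528076172 z 0.0376424587485803
knob 87 [ 0.4287 -0.0712  0.0871] [ 0.4119 -0.119   0.0454] [0.5097 0.2999 0.0955]
knob top 79 [ 0.4212 -0.1085  0.0912] [ 0.4222 -0.1087  0.0916] [0.0206657  0.02065172 0.00763557]
 blob [235 171  24  57 456] [513.7 110.7] [ 18.5 139.8] 72.2 0.0594
 blob [253 181  36  49 791] [498.9  54.6] [ 59.6 108.6] 74.3 0.0518
 blob [286 191  18  45 287] [476.8  -3.7] [ 14.9 109.8] 72.2 0.0553
side gate 1090 [449.  -95.5] [134.  136.6] 71.83484649658203 z 0.03699932449017751
knob 125 [ 0.4312 -0.1022  0.0732] [ 0.4125 -0.1181  0.0452] [0.5092 0.2991 0.0948]
knob top 35 [ 0.427  -0.1089  0.0905] [ 0.4265 -0.1089  0.0905] [0.02812364 0.0166996  0.00870451]
 blob [268 210  16  23 139] [478.1  -2.5] [ 15.9 114. ] 71.6 0.0545
 blob [312 213  18  31 242] [517.7 111. ] [ 19.1 140. ] 72.5 0.0589
 blob [283 214  31  25 350] [501.9  54.8] [ 59.5 114.7] 74.4 0.0514
```

View pics/topz.png

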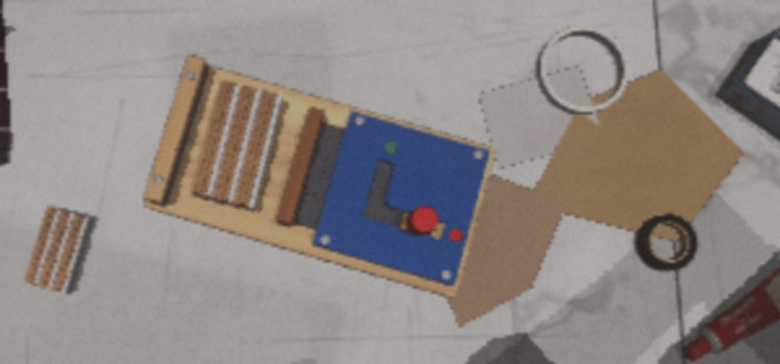

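Zoomed view: knob at (424,218), part way along the long leg, with the corner at about (372,213) and the green dot at (391,147). The sizes match what was given: gate 130, fence 140, jaw 110, block 60x110, knob top 91 mm. Press is at about 18 mm and the knob at jig (-86.5, 20).

Now the tool shifts: closed fingers, tool x along jig -x.

```bash
cat >> h.py <<'E'
a=np.radians(72.1);ex=np.array([np.cos(a),np.sin(a)]);ey=np.array([-ex[1],ex[0]])
J0=np.array([.4473,-.0963])+.0675*ex
def jig(x,y): return J0+x*ex+y*ey
def tojig(p): d=np.array(p)[:2]-J0; return np.array([d@ex,d@ey])*1000
E
python3 - <<'E'
from h import *
s=ctrl.read_state();R=s["orientation"];Rg=np.column_stack([[-ex[0],-ex[1],0],[ey[0],ey[1],0],[0,0,-1]])
from scipy.spatial.transform import Rotation as Ro
print("turn",Ro.from_matrix(np.array(R).T@Rg).as_rotvec())
for z in(.16,.068):
    t=np.r_[jig(-.130,.020),z];print(t,np.array(R).T@(t-s["tool_pos"]))
print(tojig([.4217,-.1087]),tojig([.427,-.1089]),J0)
E
```

```text
turn [ 1.88351417e-03  6.79771418e-04 -8.09709242e-01]
[ 0.40905832 -0.14962752  0.16      ] [-0.30356875  0.31208877  0.07014983]
[ 0.40905832 -0.14962752  0.068     ] [-0.30357923  0.31190984  0.16214966]
[-87.16810002  20.54959468] [-85.72942883  15.44467301] [ 0.46804657 -0.03206738]
```

>>> jog_arm([
  [0,0,-0.08,-0.03,0.031,0.007,0],
  [0,0,-0.16,-0.061,0.062,0.014,0],
  [0,0,-0.24,-0.091,0.094,0.021,0],
  [0,0,-0.32,-0.121,0.125,0.028,0],
  [0,0,-0.4,-0.152,0.156,0.035,0],
  [0,0,-0.49,-0.182,0.187,0.042,0],
  [0,0,-0.57,-0.212,0.218,0.049,0],
  [0,0,-0.65,-0.243,0.25,0.056,0],
  [0,0,-0.73,-0.273,0.281,0.063,0],
  [0,0,-0.81,-0.3036,0.312,0.07,0],
  [0,0,-0.81,-0.3036,0.312,0.07,0],
  [0,0,-0.81,-0.3036,0.312,0.07,0],
])

```text
time_s: 1.3
tool_pos: [0.4094, -0.1493, 0.1603]
orientation: [[-0.305, -0.952, -0.001], [-0.952, 0.305, 0.0], [0.0, 0.001, -1.0]]
contact_force: [0.5, 0.1, 0.1]
width: 0.0026
grip_force: 0.0
```

Run:
```python
from h import *
s=ctrl.read_state();print(s["time_s"],s["tool_pos"],tojig(s["tool_pos"]),np.round(s["orientation"],3).tolist(),s["width"],s["contact_force"],s["joints"])
```

```text
1.3 [ 0.40935654 -0.14930274  0.1602889 ] [-129.5992893    19.81604161] [[-0.305, -0.952, -0.001], [-0.952, 0.305, 0.0], [0.0, 0.001, -1.0]] 0.002585866618021524 [0.54055119 0.10967794 0.11765178] [ 2.57240701e-02  1.32982510e-01 -5.36474339e-01 -7.47028506e-05
 -9.02245923e-01 -3.35347669e-01]
```

>>> jog_arm([
  [0,0,0,0,0,0.025,0],
  [0,0,0,0,0,0.05,0],
  [0,0,0,0,0,0.075,0],
  [0,0,0,0,0,0.088,0],
  [0,0,0,0,0,0.092,0],
  [0,0,0,0,0,0.092,0],
])

```text
time_s: 1.9
tool_pos: [0.409, -0.1511, 0.0683]
orientation: [[-0.309, -0.951, -0.001], [-0.951, 0.309, -0.0], [0.0, 0.001, -1.0]]
contact_force: [0.3, -0.1, 0.6]
width: 0.0007
grip_force: 0.0
```

>>> jog_arm([
  [0,0,0,-0.006,0,0,0],
  [0,0,0,-0.012,0,0,0],
  [0,0,0,-0.017,0,0,0],
  [0,0,0,-0.021,0,0,0],
  [0,0,0,-0.025,0,0,0],
  [0,0,0,-0.029,0,0,0],
  [0,0,0,-0.033,0,0,0],
  [0,0,0,-0.037,0,0,0],
])

```text
time_s: 2.7
tool_pos: [0.4208, -0.1148, 0.0686]
orientation: [[-0.307, -0.952, -0.0], [-0.952, 0.307, -0.0], [0.0, 0.0, -1.0]]
contact_force: [-0.8, -2.9, 1.8]
width: 0.0005
grip_force: 1.3
```

>>> jog_arm([
  [0,0,0,-0.004,0,0,0],
  [0,0,0,-0.008,0,0,0],
  [0,0,0,-0.012,0,0,0],
  [0,0,0,-0.016,0,0,0],
  [0,0,0,-0.019,0,0,0],
  [0,0,0,-0.021,0,0,0],
  [0,0,0,-0.022,0,0,0],
])

```text
time_s: 3.4
tool_pos: [0.4274, -0.0939, 0.0685]
orientation: [[-0.307, -0.952, -0.0], [-0.952, 0.307, 0.0], [0.0, 0.0, -1.0]]
contact_force: [0.4, -2.7, 1.7]
width: 0.0004
grip_force: 1.6
```

```bash
cat > look.py <<'E'
from h import *
import sys
s=ctrl.read_state();print(s["time_s"],"tcp",tojig(s["tool_pos"]),s["tool_pos"][2],"F",np.round(s["contact_force"],1))
for n in ("top","side"):
    c=ctrl.camera(n);w=pts(c);H,S,V=cv2.split(cv2.cvtColor(c["frame"],cv2.COLOR_RGB2HSV))
    j=np.stack([(w[...,:2]-J0)@ex,(w[...,:2]-J0)@ey],-1)*1000
    k=((H<8)|(H>172))&(S>140)&(w[...,2]>.05)&(w[...,2]<.1)&(abs(j[...,0]+70)<70)&(abs(j[...,1])<60)
    q=j[k];print(n,"knob",k.sum(),q.mean(0) if len(q) else "", np.c_[q.min(0),q.max(0)].tolist() if len(q) else "")
    a=(w[...,2]>.045)&(w[...,2]<.066)&(abs(j[...,0]-100)<75)&(abs(j[...,1])<75)
    m,L,st,_=cv2.connectedComponentsWithStats(a.astype(np.uint8))
    for i in range(1,m):
        if st[i,4]>60:
            g=j[L==i];rr=cv2.minAreaRect(g.astype(np.float32));print(" ",np.round(rr[0],1),np.round(rr[1],1),round(rr[2],1),round(float(np.median(w[L==i][:,2])),4))
    save(c,n+sys.argv[1]+".png")
E
python3 look.py 1
```

```text
3.4 tcp [-71.31174023  19.6455121 ] 0.06850550919314141 F [ 0.4 -2.7  1.7]
top knob 0  
  [149.9 -19. ] [ 18.2 100.1] 0.0 0.0593
  [ 97.3 -20.5] [74.9 76.8] 0.0 0.0513
side knob 147 [-48.07883657  12.91743507] [[-61.78130323856998, -35.59220172430069], [4.634270639615501, 28.73131661077832]]
  [110.9  -2.9] [ 99.6 142.8] 0.1 0.0517
```

>>> jog_arm([
  [0,0,0,-0.001,0,0,0],
  [0,0,0,-0.002,0,0,0],
  [0,0,0,-0.003,0,0,0],
  [0,0,0,-0.004,0,0,0],
  [0,0,0,-0.004,0,0,0],
])

```text
time_s: 4.0
tool_pos: [0.4287, -0.0902, 0.0685]
orientation: [[-0.307, -0.952, -0.0], [-0.952, 0.307, 0.0], [-0.0, 0.0, -1.0]]
contact_force: [-0.5, -3.0, 1.5]
width: 0.0004
grip_force: 1.4
```

>>> jog_arm([
  [0,0,0,-0.001,0,0,0],
  [0,0,0,-0.002,0,0,0],
  [0,0,0,-0.002,0,0,0],
])

```text
time_s: 4.3
tool_pos: [0.4293, -0.0883, 0.0685]
orientation: [[-0.307, -0.952, -0.0], [-0.952, 0.307, 0.0], [-0.0, 0.0, -1.0]]
contact_force: [-0.7, -2.1, 1.8]
width: 0.0008
grip_force: 1.4
```

>>> jog_arm([
  [0,0,0,-0.001,0,0,0],
  [0,0,0,-0.0015,0,0,0],
  [0,0,0,-0.0015,0,0,0],
])

```text
time_s: 4.6
tool_pos: [0.4293, -0.0876, 0.0686]
orientation: [[-0.307, -0.952, -0.001], [-0.952, 0.307, -0.001], [0.001, 0.001, -1.0]]
contact_force: [-1.5, -7.5, 1.9]
width: 0.0006
grip_force: 3.5
```

>>> jog_arm([
  [0,0,0,0.006,0,0,0],
  [0,0,0,0.015,0,0,0],
  [0,0,0,0.015,0.01,0,0],
  [0,0,0,0.015,0.025,0,0],
  [0,0,0,0.015,0.038,0,0],
  [0,0,0,0.015,0.043,0,0],
  [0,0,0,0.005,0.043,0,0],
  [0,0,0,-0.01,0.043,0,0],
  [0,0,0,-0.02,0.043,0,0],
  [0,0,0,-0.021,0.043,0,0],
  [0,0,0,-0.021,0.043,0,0],
])

```text
time_s: 5.7
tool_pos: [0.3955, -0.0534, 0.0685]
orientation: [[-0.306, -0.952, -0.0], [-0.952, 0.306, 0.0], [0.0, 0.0, -1.0]]
contact_force: [0.1, -0.3, -1.1]
width: -0.0001
grip_force: 0.0
```

```bash
python3 look.py 2
```

```text
5.7 tcp [-42.55962049  62.45700964] 0.06848207900778908 F [ 0.1 -0.3 -1.1]
top knob 0  
  [112.7   0.4] [ 93.5 139.7] 0.2 0.0524
side knob 138 [-40.39357092  14.34961364] [[-53.9155838129439, -30.51919210396589], [5.041727622868957, 55.74640580613396]]
  [114.4  -1.6] [146.   93.3] 89.3 0.0517
```

View pics/side2.png

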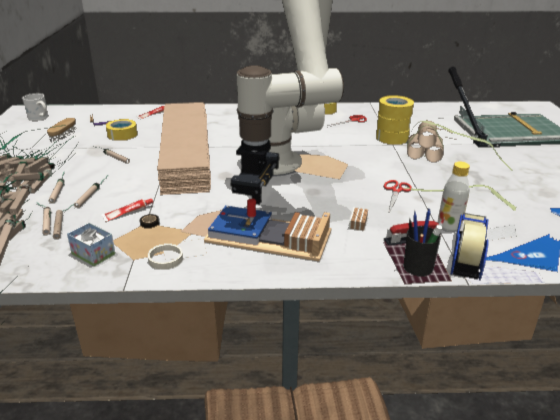

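The side view shows the knob at the corner (251,208), the block up against the fence at (310,232), and the closed fingers behind the knob. Next is the sideways push.

>>> jog_arm([
  [0,0,0,0,-0.005,0,0],
  [0,0,0,0,-0.01,0,0],
  [0,0,0,0,-0.014,0,0],
  [0,0,0,0,-0.017,0,0],
  [0,0,0,0,-0.02,0,0],
  [0,0,0,0,-0.023,0,0],
  [0,0,0,0,-0.026,0,0],
  [0,0,0,0,-0.026,0,0],
])

```text
time_s: 6.6
tool_pos: [0.42, -0.0619, 0.0684]
orientation: [[-0.307, -0.952, -0.001], [-0.952, 0.307, -0.0], [0.0, 0.001, -1.0]]
contact_force: [-1.7, 1.1, 0.2]
width: 0.0005
grip_force: 0.7
```

>>> jog_arm([
  [0,0,0,0,-0.003,0,0],
  [0,0,0,0,-0.006,0,0],
  [0,0,0,0,-0.009,0,0],
  [0,0,0,0,-0.012,0,0],
  [0,0,0,0,-0.015,0,0],
  [0,0,0,0,-0.018,0,0],
  [0,0,0,0,-0.021,0,0],
  [0,0,0,0,-0.023,0,0],
  [0,0,0,0,-0.023,0,0],
])

```text
time_s: 7.5
tool_pos: [0.4423, -0.0689, 0.0685]
orientation: [[-0.307, -0.952, 0.0], [-0.952, 0.307, -0.0], [-0.0, -0.0, -1.0]]
contact_force: [-2.4, 0.6, 0.2]
width: 0.0006
grip_force: 0.6
```

```bash
python3 look.py 3
```

```text
7.5 tcp [-42.98010045  13.19541187] 0.0685080593710872 F [-2.4  0.6  0.2]
top knob 0  
  [112.7 -28. ] [93.1 83.7] 0.0 0.0528
side knob 128 [-39.6717736  -17.00669463] [[-50.0947712845729, -31.286351933767083], [-26.353003819899232, 8.020255510397176]]
  [114.   -3.2] [ 94.  141.2] 0.1 0.0519
```

>>> jog_arm([
  [0,0,0,0,-0.002,0,0],
  [0,0,0,0,-0.004,0,0],
  [0,0,0,0,-0.005,0,0],
  [0,0,0,0,-0.006,0,0],
  [0,0,0,0,-0.006,0,0],
])

```text
time_s: 8.1
tool_pos: [0.4478, -0.0707, 0.0685]
orientation: [[-0.307, -0.952, 0.0], [-0.952, 0.307, -0.0], [-0.0, -0.0, -1.0]]
contact_force: [-1.5, 0.0, -0.0]
width: 0.0003
grip_force: 0.8
```

>>> jog_arm([
  [0,0,0,0,-0.001,0,0],
  [0,0,0,0,-0.002,0,0],
  [0,0,0,0,-0.002,0,0],
])

```text
time_s: 8.4
tool_pos: [0.4497, -0.0713, 0.0685]
orientation: [[-0.307, -0.952, 0.0], [-0.952, 0.307, -0.0], [-0.0, -0.0, -1.0]]
contact_force: [-2.1, 0.9, -0.6]
width: 0.0002
grip_force: 0.9
```

>>> jog_arm([
  [0,0,0,0,-0.001,0,0],
  [0,0,0,0,-0.002,0,0],
  [0,0,0,0,-0.002,0,0],
])

```text
time_s: 8.7
tool_pos: [0.4516, -0.0719, 0.0686]
orientation: [[-0.307, -0.952, 0.0], [-0.952, 0.307, -0.0], [-0.0, -0.0, -1.0]]
contact_force: [-1.4, 0.3, 0.6]
width: 0.0004
grip_force: 0.9
```

>>> jog_arm([
  [0,0,0,0,-0.001,0,0],
  [0,0,0,0,-0.002,0,0],
  [0,0,0,0,-0.002,0,0],
])

```text
time_s: 9.0
tool_pos: [0.4535, -0.0725, 0.0685]
orientation: [[-0.307, -0.952, 0.0], [-0.952, 0.307, -0.0], [-0.0, -0.0, -1.0]]
contact_force: [-2.6, 0.3, 0.1]
width: 0.0008
grip_force: 0.9
```

>>> jog_arm([
  [0,0,0,0,-0.001,0,0],
  [0,0,0,0,-0.0015,0,0],
  [0,0,0,0,-0.0015,0,0],
])

```text
time_s: 9.3
tool_pos: [0.4542, -0.0729, 0.0685]
orientation: [[-0.307, -0.952, -0.001], [-0.952, 0.307, 0.0], [0.0, 0.001, -1.0]]
contact_force: [-3.3, 1.5, 1.9]
width: 0.0006
grip_force: 2.3
```

```bash
python3 look.py 4; python3 -c "
import cv2;a=cv2.imread('pics/side4.png')[150:270,180:350];cv2.imwrite('pics/side4z.png',cv2.resize(a,None,fx=4,fy=4,interpolation=2))"
```

```text
9.3 tcp [-43.13896925   0.60275293] 0.06847011377972605 F [-3.3  1.5  1.9]
top knob 0  
  [128.2 -54.4] [92.2 50.8] 28.2 0.0539
side knob 139 [-40.20226699 -29.46855279] [[-52.79908235073872, -29.571051720151374], [-38.91223662850675, -6.4922594462737955]]
  [113.8  -2.9] [142.8  94.2] 90.0 0.0517
```

View pics/side4z.png

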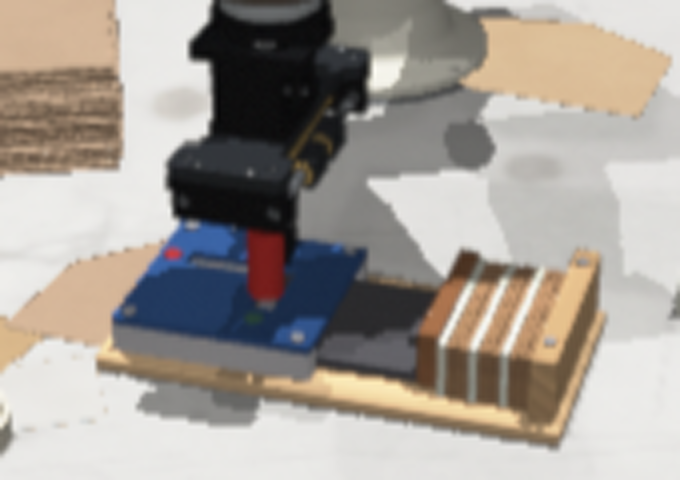

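The crop shows the knob at (265,265), down and at the green dot (255,318), with the block squeezed between jaw and fence. The force rose at the stop. I back off, lift, move clear and check.

>>> jog_arm([
  [0,0,0,0,0.006,0,0],
  [0,0,0,0,0.02,0,0],
  [0,0,0,0,0.035,0,0],
  [0,0,0,0,0.04,0,0],
  [0,0,0,0,0.04,-0.03,0],
  [0,0,0,0,0.04,-0.07,0],
  [0,0,0,0,0.04,-0.12,0],
  [0,0,0,0.04,0.04,-0.15,0],
  [0,0,0,0.08,0.04,-0.16,0],
  [0,0,0,0.12,0.04,-0.16,0],
  [0,0,0,0.16,0.04,-0.16,0],
  [0,0,0,0.2,0.04,-0.16,0],
])

```text
time_s: 10.6
tool_pos: [0.3557, -0.2529, 0.2295]
orientation: [[-0.306, -0.952, 0.004], [-0.952, 0.306, -0.002], [0.0, -0.004, -1.0]]
contact_force: [1.3, 0.1, -0.1]
width: 0.0006
grip_force: 0.0
```

>>> jog_arm([
  [0,0,0,0.04,0,0,0],
  [0,0,0,0.08,0,0,0],
  [0,0,0,0.1,0,0,0],
  [0,0,0,0.1,0,0,0],
])

```text
time_s: 11.0
tool_pos: [0.3246, -0.3487, 0.2287]
orientation: [[-0.31, -0.951, 0.001], [-0.951, 0.31, -0.002], [0.001, -0.002, -1.0]]
contact_force: [0.5, 1.0, -0.1]
width: 0.0002
grip_force: 0.0
```

```bash
python3 look.py 5; python3 -c "
import cv2;a=cv2.imread('pics/top5.png')[130:300,200:500];cv2.imwrite('pics/top5z.png',cv2.resize(a,None,fx=2.6,fy=2.6,interpolation=2))"
```

```text
11.0 tcp [-345.3959959    39.17810857] 0.2286522436870452 F [ 0.5  1.  -0.1]
top knob 70 [-43.96394828 -20.92332844] [[-53.98615085836538, -33.99728858258735], [-31.911272867134638, -10.869030739353155]]
  [112.5   0.9] [139.3  93.2] 89.9 0.0526
side knob 135 [-40.71885863 -29.28125871] [[-52.70045462973668, -30.865203996448884], [-36.804737217292995, -15.208010487261468]]
  [113.4  -2.9] [ 94.  143.4] 0.3 0.0518
```

View pics/top5z.png

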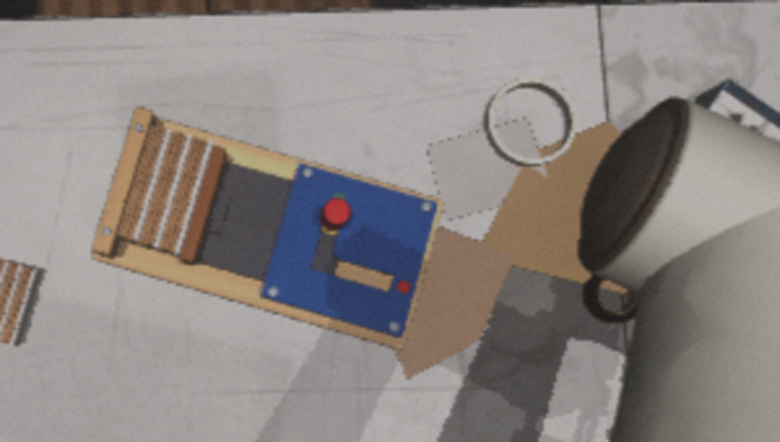

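The knob is home beside the green dot (337,212), at jig (-44,-21). Jaw, block and fence are in contact: 93 mm span = 15+60+18. The rings look unmoved and the robot is clear.

```bash
python3 -c "
from plant import ctrl
print(ctrl.finish_job())"
```

```text
the job is handed in; nothing more can be done
None
```

The press is closed and locked, and I have handed the job in: the knob is down at the green-dot end, the block is pressed up to the fence, and the robot is clear; no verdict was shown.

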